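# Stand a vial carton in the fridge basket and close up the row

### The job

The carton lying flat on the bench that is the same size as the two in the wire fridge basket belongs with them: stand it on end in the gap in the basket, broad face to broad face with the other two, then slide the basket's metal stop up until the three cartons stand snug and upright against the end wall. They hold glass vials, so do not drop the carton or press hard on the row with the stop, and leave everything else on the bench where it is.

Things in the scene. Friction and masses are not known exactly. Their poses are not given: they have to be found in the camera images.
- carton_center (a point): Centre of the loose vial carton: white paperboard box with printed bands, 62 x 120 x 38 mm, 0.11 to 0.22 kg, lying flat at the right in one of two places (near or far; the wide carton has the other). Axes: x along its 62 mm width, y along its 120 mm length, z along its 38 mm thickness. Either end may be uppermost. Stood on end on the bench it stays standing.
- basket: White wire fridge basket on rubber feet; it does not shift. Origin: centre of its underside, on the bench; y along the row toward the end wall, z up. Its floor is 8 mm above the bench. Inside 74 mm wide (x = -37 to 37 mm), 260 mm long; wire sides 115 mm high leave no room for fingers at a standing carton's narrow edges, so it is lowered in held by its broad faces.
- end_wall (a point): On the basket: middle of the inner face of its sheet end wall (123 mm high), at floor level, basket y = +130 mm, axes as the basket. The opposite end (y = -130 mm) is only 50 mm high. Standing cartons reach 128 mm above the bench. At the start the free gap between the second packed carton and the stop is 96 to 123 mm.
- packed_wall_center (a point): Centre of the packed carton next to the end wall, same carton as the loose one, standing on end in the basket, loose. Site axes: x along its 62 mm width, y along its 38 mm thickness (along the row), z up along its 120 mm length. It starts 1 to 2 mm off the wall.
- packed_next_center (a point): Centre of the second packed carton, the same, standing beside the first on the side of the gap, 2 to 5 mm from it; same axes.
- stop (a joint): Sliding stop, m along basket +y (toward the end wall): sheet plate 68 mm wide, 124 mm high, front face at basket y = -85 mm + joint value. Slides along the rims without tilting, about 2 N friction, stays where left. Three cartons take 114 mm, so it is fully snug at 0.101; starts at 0.010 to 0.037. Push it from behind by its tab, or pinch the tab from above.
- stop_tab (a point): Middle of the stop's upright tab, 143 mm above the bench. The tab is 36 mm wide (basket x), 4 mm thick (basket y), from 124 to 156 mm above the bench, so its upper part is above rims and cartons; the plate's front face is 2 mm to +y of this point, its rear face 2 mm to -y. Nothing stands behind it above the rims.
- wide_carton_center (a point): Bystander: centre of a wider, thinner carton lying flat, 95 x 140 x 30 mm, 140 mm along its y. Not part of the job. The bench to the right of the two flat cartons' places (x 0.45 to 0.65, y -0.36 to -0.48 m) is free.
- small_carton_center (a point): Bystander: centre of a small carton, 50 x 75 x 45 mm high, lying on the near side of the bench.
- label_roll0_center (a point): Bystander: centre of a roll of labels standing on its end, 100 mm across, 80 mm high, beyond the basket.
- label_roll1_center (a point): Bystander: centre of a second such roll.
- scanner_center (a point): Bystander: middle of a hand-held barcode scanner lying on its side near the robot, about 100 x 160 x 45 mm.
- sanitiser_center (a point): Bystander: middle of a pump bottle 68 mm across and 196 mm high, on the far side of the bench.
Things that resemble listed ones, but are neither listed nor needed, are in the scene too. Leave any purple look-alike of the part that bears packed_next_center alone.

How it is judged (in metres and radians):
At the end, for the whole second after the job is handed in: All three cartons stand on end in the basket, upright within 0.06 rad, broad face to broad face within 0.08 rad, in a row against the end wall (each within about 4 mm of its place); the stop leaves at most 4 mm of slack in the row (joint above 0.097); carton and stop at rest (value of joint stop above 0.097 m and y of carton_center in the frame of basket between 0.03 and 0.041 m and x of carton_center in the frame of basket between -0.01 and 0.01 m and z of carton_center in the frame of basket between 0.064 and 0.072 m and y of packed_next_center in the frame of basket between 0.068 and 0.077 m and x of packed_next_center in the frame of basket between -0.01 and 0.01 m and z of packed_next_center in the frame of basket between 0.064 and 0.072 m and y of packed_wall_center in the frame of basket between 0.106 and 0.114 m and x of packed_wall_center in the frame of basket between -0.01 and 0.01 m and z of packed_wall_center in the frame of basket between 0.064 and 0.072 m and angle between the y axis of carton_center and the z axis of basket, either way round below 0.06 rad and angle between the z axis of carton_center and the y axis of basket, either way round below 0.08 rad and angle between each of packed_next_center, packed_wall_center's own z axis and vertical below 0.06 rad and linear speed of carton below 0.01 m/s and velocity of joint stop below 0.005 m/s); the robot touches nothing.
It fails at once if the carton is dropped (falls free, out of the fingers, faster than 0.9 m/s: a fall of more than about 40 mm) (linear speed of carton above 0.9 m/s and contact force between the fingers and carton below 0.1 N).
It fails at once if the row is pressed hard: the stop bears on a carton with more than 50 N (contact force between stop and carton above 50 N or contact force between stop and packed_next above 50 N).
It fails at once if another thing on the bench is moved by more than 25 mm (distance of any of wide_carton_center, small_carton_center, label_roll0_center, label_roll1_center, scanner_center, sanitiser_center from where it was at the start of the episode above 0.025 m).
It also fails if it takes over 62 s, if anything falls off the work surface, if the arm or the gripper's body presses on something with over 40 N, if the wrist force passes 120 N, or if a joint passes its speed limit or range.

### The arm

A 7-joint arm with a two-finger parallel gripper is mounted at the origin on the work surface. World frame = base frame: x ahead of the robot, y to its left, z up, the work surface at z = 0. Lengths are in m, angles in degrees, forces in N, time in s.
With the tool pointing down it reaches from about 0.425 to 0.875 m from the base axis. Payload 4.7 kg.
Tool frame: the origin (TCP) lies on the centre line of the jaws, within the pads' length; the fingertips stand 8 mm ahead of it and the grasp point (between the pads) lies 11 mm behind it; z points along the fingers, y is the direction in which the jaws open and shut (so a half turn about z gives the same grasp; the last joint's range is limited). The gripper opens to 87 mm and grips with 3 to 60 N. Pads are 19 mm wide; open, the fingers measure 117 mm over their backs; the gripper's body (75 mm by 190 mm) begins 51 mm behind the grasp point.
Start: joints at [69.104, 18.392, -4.016, 83.108, 1.295, 78.541, -3.26], TCP at [0.24, -0.604, 0.231] pointing down, gripper open.
Joint ranges: [-163.93, 163.93], [-17.29, 119.83], [-79.2, 71.16], [3.27, 140.29], [-89.18, 269.18], [5.43, 117.66], [-154.24, 154.24]. Speed limits (degrees/s): [147.25, 147.25, 180, 180, 180, 180, 180].

### API

Orientations are given as [roll, pitch, yaw] about the fixed x, y, z axes, in that order (R = Rz(yaw) Ry(pitch) Rx(roll)).
In Python, from cell import env gives the robot as it stands. The module is installed in compiled form; this text tells all that it offers.
- The arm moves only by the tool move_arm, never from a script. Its argument "steps" is a list of rows, each a list of 2 entries, a list of its own where there are three numbers: the shift along the tool's x, y, z in m, then the turn about the tool's z in rad. A call has 1 to 20 rows; each row is the pose to reach, as a shift and turn from the pose commanded when the call began, along the tool's axes at that moment; what a row does not reach only later rows make up. A row lasts 1/8 s, in which the tool goes at most 62.5 mm and 10.7 degrees, less where a joint would pass 70% of its speed; a pose out of reach is approached as far as the arm can. A call with a gripper value outside its range is refused whole. "hand" is the closure, from -1 (fully open) to 1 (shut), set as the call begins (left out, the last holds). The fingers move at their own pace and stop on an object; "squeeze" is the grip in N (left out, the last holds). Time passes only in rows, so rows that repeat a pose let the fingers close. It gives the time, the measured TCP pose, the force and the opening at its end, in the units of the state.
- env.get_obs(): the state, without advancing time (a new reading comes with each control period).
- env.read_camera(name): name is "side" or "top" or "wrist"; returns (picture, depth): 480x640x3 uint8, red, green, blue; 480x640 float32, m along the optical axis (not along the pixel's ray), 0 where there is no reading.
- env.calibration(name): a dict with "intrinsics" (3x3 intrinsics, pixels), "position" and "orientation" of the camera in the world; the wrist camera has in their place "mount" (4x4, takes a point from camera to tool coordinates, whose origin is the TCP and whose axes are the flange's). Camera axes: x right, y up, looking along -z (the intrinsics and any distortion apply to the point x, -y, -z); pixel columns grow to the right and rows downward; lengths in m; the calibration is good to about 2 mm. A picture is of the moment at which its call begins: read the wrist's pose just before it. calibration takes no time and is no camera call.
- env.sign_off(): hands the job in, once; it reports no verdict.
Trained networks look in the newest picture that a camera, given by its name, has taken for a name from the list of things; names that differ only in an ending like _2 or _b are one class to them, and where a whole thing is asked for, a point or a joint stands for the part that bears it (a point fixed in the world has none). Each returns a list of dicts, best first, with "conf" (0 to 1); they miss things now and then, are a little off and sometimes report something else, mostly with a low value. They report only what shows in the picture. A call takes as long as a camera call. They do not tell look-alikes from the thing itself.
- env.cut_out(camera, query): "region" (480x640 bool, what is visible of it) and "uv" ([column, row] in pixels, amid what is visible of it).
The state is a dict: "time_s": time; "qpos": joint angles; "joint_velocities": joint speeds; "effort": joint torques, N m; "tool_pos": TCP position; "tool_rot": TCP orientation; "force": force on the tool from outside, world axes, zero at the start; "wrist_torque": the same for the moment, N m; "grip_width": finger opening in m.
Only numpy, scipy, OpenCV 4.12 (cv2) and the standard library are available. Lean on these libraries where they do the work, as an engineer would, in place of code of your own. Each camera call takes 0.05 s, during which the arm holds its last target. There are 200 camera calls.

## Working session

There is one attempt and no reset: what is moved stays moved. The work goes in short steps, Python scripts to look and compute and a tool call to move; the robot and the scene stay as the last step left them, time stands still between calls to the robot, and variables do not carry over. Pictures are saved under pics/ and viewed, about 8 in all and at most 12, crops included, and the job is handed in when it is done.

Besides the shell and the picture viewer there is one more tool, called after "Call:" as name(argument=value, ...), one argument or row to a line, values as JSON. move_arm: Moves the arm, as the interface text tells. Its arguments: {"type":"object","properties":{"steps":{"type":"array"},"hand":{"type":"number"},"squeeze":{"type":"number"}},"required":["steps"]}

```bash
mkdir -p pics
cat > h.py <<'E'
import numpy as np, cv2
from cell import env
from scipy.spatial.transform import Rotation as R
def rotm(o):
    o=np.array(o,float)
    if o.shape==(3,3): return o
    if o.shape==(4,): return R.from_quat(o).as_matrix()
    return R.from_euler('xyz',o,degrees=True).as_matrix()
def cam(name):
    """returns picture, world point cloud HxWx3 (nan where none)"""
    c=env.calibration(name); s=env.get_obs(); im,d=env.read_camera(name)
    K=np.array(c['intrinsics']); v,u=np.mgrid[:480,:640]
    P=np.stack([(u-K[0,2])/K[0,0]*d,-(v-K[1,2])/K[1,1]*d,-d],-1).astype(float); P[d<=0]=np.nan
    if 'mount' in c:
        M=np.array(c['mount']); P=P@M[:3,:3].T+M[:3,3]; Rw=rotm(s['tool_rot']); t=np.array(s['tool_pos'])
    else: Rw=rotm(c['orientation']); t=np.array(c['position'])
    return im,P@Rw.T+t
def save(n,im): cv2.imwrite('pics/'+n,im[:,:,::-1])
E
python3 - <<'E'
from h import *
print(env.get_obs()); 
for n in('top','side','wrist'): print(n,env.calibration(n))
for n in('top','side'):
    im,P=cam(n); save(n+'0.png',im); np.save(n+'0.npy',P)
    for q in['carton_center','wide_carton_center','packed_next_center','packed_wall_center','stop_tab','basket','small_carton_center']:
        for r in env.cut_out(n,q):
            p=P[r['region']]; print(n,q,round(r['conf'],2),np.round(r['uv']),r['region'].sum(),np.round(np.nanmedian(p,0),3),np.round(np.nanpercentile(p,[2,98],axis=0),3).tolist())
E
```

```text
{'time_s': 0.0, 'qpos': array([69.10429674, 18.43858552, -4.01390047, 83.173912  ,  1.29541123,
       78.54052943, -3.25946979]), 'joint_velocities': array([-0.11202073,  0.08826779, -0.09175258,  0.04945429,  0.0441032 ,
        0.01354868, -0.00601798]), 'effort': array([ 2.04878597e-04, -4.91291034e+01, -4.03916622e-01, -3.12524307e+01,
       -6.41044183e-02,  4.38024988e-02,  1.55688845e-04]), 'tool_pos': array([ 0.24011214, -0.60345572,  0.22947532]), 'tool_rot': array([-1.79892230e+02,  6.62057575e-03,  2.17045017e+01]), 'force': array([-0.35664216,  0.11932076, -0.1966838 ]), 'wrist_torque': array([-0.0227347 ,  0.00641142, -0.00300025]), 'grip_width': 0.08696632296570084}
top {'intrinsics': array([[583.94649006,   0.        , 317.6794699 ],
       [  0.        , 583.94649006, 251.89503146],
       [  0.        ,   0.        ,   1.        ]]), 'position': array([0.39934014, 0.04577532, 1.06747968]), 'orientation': array([ 10.95832406,  -0.50168803, -89.2318523 ])}
side {'intrinsics': array([[601.83324307,   0.        , 321.55809769],
       [  0.        , 601.83324307, 231.1
[... 2334 characters left out ...]
  0.089] [[0.439, 0.356, 0.008], [0.499, 0.393, 0.123]]
side packed_next_center 0.78 [316. 300.] 906 [0.528 0.228 0.128] [[0.515, 0.198, 0.012], [0.579, 0.251, 0.132]]
side packed_wall_center 0.74 [298. 310.] 695 [0.552 0.263 0.129] [[0.526, 0.239, 0.049], [0.589, 0.284, 0.132]]
side stop_tab 0.59 [348. 272.] 1320 [0.518 0.089 0.099] [[0.471, 0.063, 0.015], [0.557, 0.123, 0.155]]
side basket 0.6 [333. 304.] 5822 [0.525 0.133 0.063] [[0.468, -0.007, -0.0], [0.602, 0.292, 0.141]]
side basket 0.55 [312. 297.] 593 [0.539 0.226 0.129] [[0.517, 0.203, 0.043], [0.576, 0.245, 0.132]]
side small_carton_center 0.62 [412. 269.] 1041 [ 0.407 -0.032  0.043] [[0.372, -0.077, 0.006], [0.446, -0.004, 0.05]]
```

View pics/top0.png

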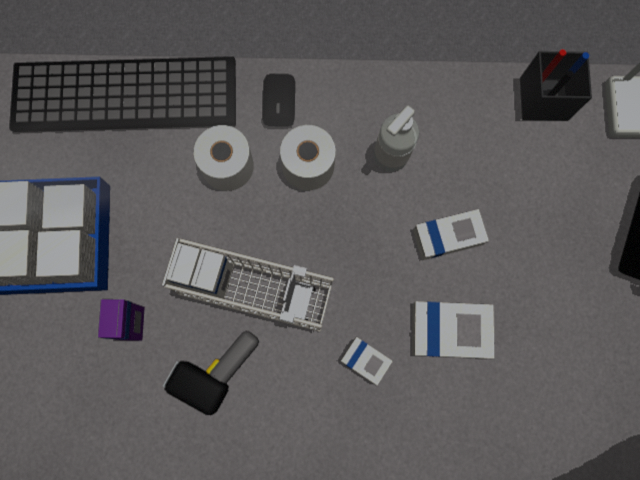

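View pics/side0.png

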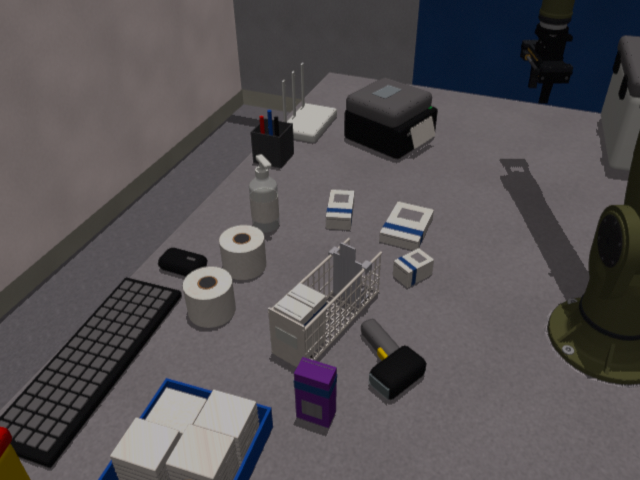

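Run:
```python
from h import *
P=np.load('top0.npy'); im,_=cam('top')
def rect(n,lo,hi,zlo,zhi):
    m=np.all((P[...,:2]>lo)&(P[...,:2]<hi),-1)&(P[...,2]>zlo)&(P[...,2]<zhi)
    p=P[m]; r=cv2.minAreaRect((p[:,:2]*1000).astype(np.float32)); print(n,m.sum(),np.round(r[0],1),np.round(r[1],1),round(r[2],2),'z',np.round(np.median(p[:,2]),4))
rect('carton',(.56,-.3),(.72,-.1),.03,.05)
rect('wide',(.38,-.3),(.56,-.1),.022,.05)
rect('packed',(.5,.18),(.61,.30),.12,.135)
rect('tab',(.47,.02),(.58,.16),.135,.165)
rect('rimlevel',(.45,-.05),(.62,.32),.10,.135)
S=np.load('side0.npy'); P=S
rect('S packed',(.5,.18),(.61,.30),.12,.135)
rect('S tab',(.47,.02),(.58,.16),.135,.165)
rect('S carton',(.56,-.3),(.72,-.1),.03,.05)
```

```text
carton 2259 [ 639.3 -203.1] [ 63.5 121. ] 15.19 z 0.0378
wide 4297 [ 465.6 -203.5] [141.1  95.6] 88.45 z 0.0299
packed 1938 [553.9 243.3] [85.9 80.8] 75.04 z 0.1277
tab 79 [516.7  88.3] [ 4.1 35.5] 76.34 z 0.1553
rimlevel 3570 [532.7 154.1] [269.2  91.8] 76.3 z 0.1243
S packed 1291 [553.4 243.9] [88.6 82. ] 76.32 z 0.1288
S tab 158 [517.   89.2] [ 8.4 35.2] 75.71 z 0.1479
S carton 750 [ 640.  -201.3] [ 62.4 131.7] 15.35 z 0.0399
```

The top view shows these look-alikes:
- Flat carton at (452,235), measuring 62x120x38: this is the one.
- Wide carton at (453,330).
- Small carton at (367,361).
- Purple standing box at (121,320).

The basket is at (250,285), with two packed cartons at (195,268) and the stop at (298,297). The side view agrees. The tool always points down, so I will tip the carton up by one end, stand it, regrip it on its broad faces and insert it.

Call:
move_arm(
  steps=[
    [[0.13,-0.067,0.0],-0.36],
    [[0.26,-0.134,0.0],-0.72],
    [[0.39,-0.2,0.0],-1.1],
    [[0.524,-0.269,0.0],-1.457],
    [[0.524,-0.269,0.0],-1.457],
    [[0.524,-0.269,0.0],-1.457],
    [[0.524,-0.269,0.0],-1.457],
    [[0.524,-0.269,0.0],-1.457],
    [[0.524,-0.269,0.0],-1.457],
    [[0.524,-0.269,0.0],-1.457],
    [[0.524,-0.269,0.0],-1.457],
    [[0.524,-0.269,0.0],-1.457],
    [[0.524,-0.269,0.0],-1.457],
    [[0.524,-0.269,0.0],-1.457],
  ],
  hand=-1,
  squeeze=4,
)

```text
time_s: 2.6
tool_pos: [0.6271, -0.1617, 0.2307]
tool_rot: [-180.0, 0.0, 105.1]
force: [0.2, -0.3, -0.1]
grip_width: 0.0873
```

Run:
```python
from h import *
s=env.get_obs(); print(s['time_s'],s['tool_pos'],s['tool_rot'],s['qpos'],s['force'])
im,P=cam('wrist'); save('w1.png',im)
m=(P[...,0]>.55)&(P[...,0]<.73)&(P[...,1]>-.3)&(P[...,1]<-.1)&(P[...,2]>.03)&(P[...,2]<.046)
p=P[m]; print(cv2.minAreaRect((p[:,:2]*1000).astype(np.float32)),np.median(p[:,2]))
T=np.load('top0.npy'); m=(T[...,0]>.68)&(T[...,0]<.9)&(T[...,1]>-.17)&(T[...,1]<-.03)&(T[...,2]>.05)
print('sanit',np.nanpercentile(T[m],[1,50,99],axis=0).round(3).tolist())
m=(T[...,1]<-.4)&(T[...,2]>.03)
print('right',np.nanpercentile(T[m],[1,50,99],axis=0).round(3).tolist())
```

```text
2.6 [ 0.62712693 -0.1617407   0.23070061] [-1.79983630e+02  4.00436027e-02  1.05059464e+02] [ 36.1705855   20.88126288 -31.3522681   82.6099525   10.91445132
  79.53414579  19.57338649] [ 0.16429269 -0.30173276 -0.06184787]
((637.0656127929688, -201.63372802734375), (62.68403244018555, 115.69410705566406), 15.42146110534668) 0.03769456506949101
sanit [[0.764, -0.128, 0.052], [0.78, -0.092, 0.126], [0.823, -0.065, 0.198]]
right [[0.571, -0.569, 0.03], [0.898, -0.444, 0.055], [0.965, -0.403, 0.138]]
```

View pics/w1.png

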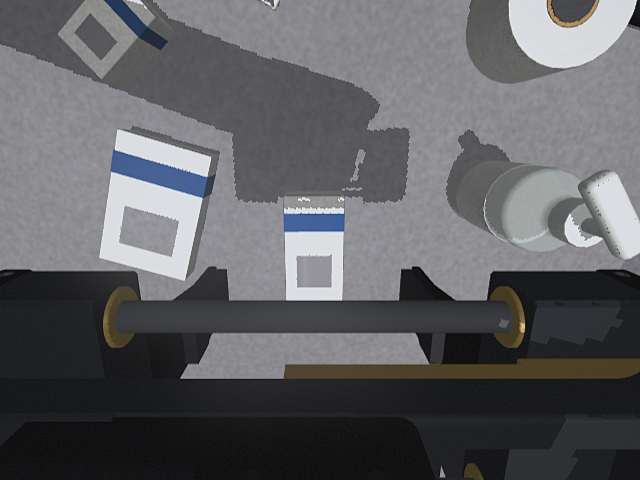

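The wrist view confirms the chosen carton at (315,250), lined up between the fingers. The wide carton is at (158,200) and the bottle at (520,205), both clear.

Call:
move_arm(
  steps=[
    [[0.003,0,0.05],0],
    [[0.003,0,0.1],0],
    [[0.003,0,0.15],0],
    [[0.003,0,0.19],0],
    [[0.003,0,0.21],0],
    [[0.003,0,0.2155],0],
    [[0.003,0,0.2155],0],
    [[0.003,0,0.2155],0],
  ],
  hand=-1,
)

```text
time_s: 3.65
tool_pos: [0.6283, -0.1576, 0.017]
tool_rot: [179.8, 0.1, 105.2]
force: [0.3, -0.8, 0.0]
grip_width: 0.0867
```

Call:
move_arm(
  steps=[
    [[0,0,0],0],
    [[0,0,0],0],
    [[0,0,0],0],
    [[0,0,0],0],
    [[0,0,0],0],
    [[0,0,0],0],
    [[0,0,0],0],
    [[0,0,0],0],
  ],
  hand=1,
  squeeze=4,
)

```text
time_s: 4.65
tool_pos: [0.6269, -0.1574, 0.0152]
tool_rot: [-180.0, 0.0, 105.2]
force: [-1.7, 0.5, 2.9]
grip_width: 0.0621
```

Call:
move_arm(
  steps=[
    [[-0.0025,0,-0.008],0],
    [[-0.0054,0,-0.016],0],
    [[-0.009,0,-0.0237],0],
    [[-0.013,0,-0.031],0],
    [[-0.018,0,-0.038],0],
    [[-0.023,0,-0.045],0],
    [[-0.029,0,-0.051],0],
    [[-0.035,0,-0.057],0],
    [[-0.042,0,-0.062],0],
    [[-0.049,0,-0.0666],0],
    [[-0.049,0,-0.0666],0],
    [[-0.049,0,-0.0666],0],
  ],
)

```text
time_s: 6.15
tool_pos: [0.6398, -0.2048, 0.0816]
tool_rot: [-180.0, 0.0, 105.2]
force: [0.2, 0.1, -1.0]
grip_width: 0.062
```

Run:
```python
from h import *
im,P=cam('side'); save('s1.png',cv2.resize(im[120:300,220:460],(720,540)))
im,P=cam('wrist'); save('w2.png',im)
```

```text
(no output)
```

View pics/s1.png

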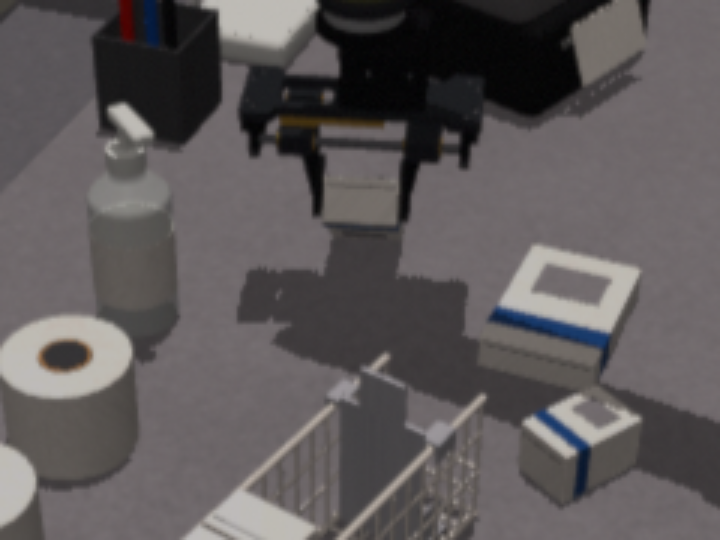

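The side crop shows the carton's end face at (362,203) between the fingers with the bench shadow below it. I'll get its tilt from depth.

```bash
cat > tilt.py <<'E'
from h import *
import sys
im,P=cam('side'); s=env.get_obs(); g=np.array(s['tool_pos']); y=np.deg2rad(105.2)
u=np.array([np.cos(y),np.sin(y)]); w=np.array([u[1],-u[0]])
Q=P[...,:2]-g[:2]; a=Q@u; b=Q@w; z=P[...,2]
m=(abs(b)<.022)&(abs(a)<.14)&(z>.006)&(z<g[2]+.045)
# profile in (u,z), pixels down the middle
for lo in np.arange(0,g[2]+.045,.006):
    k=m&(z>=lo)&(z<lo+.006)
    if k.sum()>3: print('z %.3f n %d a med %.1f min %.1f max %.1f mm'%(lo+.003,k.sum(),*(1000*np.array([np.median(a[k]),a[k].min(),a[k].max()]))))
E
python3 tilt.py
```

```text
z 0.009 n 22 a med -45.0 min -65.4 max 124.8 mm
z 0.015 n 7 a med -54.0 min -57.0 max -51.6 mm
z 0.027 n 5 a med -38.5 min -43.4 max -36.8 mm
z 0.033 n 8 a med -32.9 min -36.4 max -30.7 mm
z 0.039 n 7 a med -26.1 min -28.8 max -23.8 mm
z 0.045 n 6 a med -19.9 min -23.4 max -17.8 mm
z 0.051 n 7 a med -12.5 min -15.1 max -8.4 mm
z 0.057 n 6 a med -4.6 min -6.4 max -2.2 mm
z 0.063 n 9 a med 2.3 min -1.0 max 3.9 mm
z 0.069 n 7 a med 10.9 min 6.1 max 12.5 mm
z 0.075 n 9 a med 14.6 min 12.9 max 19.6 mm
z 0.081 n 33 a med 18.9 min 14.0 max 24.3 mm
z 0.087 n 66 a med 15.0 min 3.1 max 25.7 mm
z 0.093 n 54 a med 11.1 min 1.0 max 18.6 mm
z 0.099 n 63 a med 4.6 min -7.0 max 17.5 mm
z 0.105 n 51 a med 0.4 min -8.1 max 8.5 mm
z 0.111 n 8 a med 0.5 min -1.3 max 3.8 mm
```

Call:
move_arm(
  steps=[
    [[-0.0075,0,-0.004],0],
    [[-0.0152,0,-0.0076],0],
    [[-0.023,0,-0.0104],0],
    [[-0.0314,0,-0.0128],0],
    [[-0.0398,0,-0.0143],0],
    [[-0.0482,0,-0.0153],0],
    [[-0.0567,0,-0.0155],0],
    [[-0.0652,0,-0.0152],0],
    [[-0.0735,0,-0.014],0],
    [[-0.0819,0,-0.0124],0],
    [[-0.0819,0,-0.0124],0],
    [[-0.0819,0,-0.0124],0],
  ],
)

```text
time_s: 7.8
tool_pos: [0.6612, -0.2832, 0.0939]
tool_rot: [180.0, -0.0, 105.2]
force: [-0.6, 0.2, -1.4]
grip_width: 0.062
```

```bash
python3 tilt.py
```

```text
z 0.009 n 26 a med -25.1 min -62.0 max 128.1 mm
z 0.015 n 9 a med -54.6 min -57.2 max -51.0 mm
z 0.021 n 12 a med -49.1 min -51.7 max -46.8 mm
z 0.027 n 13 a med -41.4 min -44.7 max -37.8 mm
z 0.033 n 13 a med -36.9 min -40.2 max -33.7 mm
z 0.039 n 11 a med -30.2 min -32.7 max -26.4 mm
z 0.045 n 13 a med -24.5 min -27.7 max -22.6 mm
z 0.051 n 13 a med -20.3 min -23.1 max -17.7 mm
z 0.057 n 15 a med -12.6 min -16.4 max -11.3 mm
z 0.063 n 13 a med -7.3 min -10.6 max -4.5 mm
z 0.069 n 9 a med -2.9 min -6.1 max 0.3 mm
z 0.075 n 15 a med 3.7 min 0.4 max 8.5 mm
z 0.081 n 12 a med 10.1 min 5.4 max 11.5 mm
z 0.087 n 15 a med 15.5 min 10.9 max 20.9 mm
z 0.093 n 29 a med 18.3 min 13.2 max 24.5 mm
z 0.099 n 58 a med 16.0 min 4.4 max 28.0 mm
z 0.105 n 56 a med 10.3 min -1.7 max 23.6 mm
z 0.111 n 59 a med 3.4 min -6.1 max 15.1 mm
z 0.117 n 46 a med -1.0 min -8.4 max 10.0 mm
z 0.123 n 9 a med -0.5 min -3.9 max 4.3 mm
```

The pads held the carton at about 46°, with its low edge about 10 mm above the bench. I'll ease the squeeze to the minimum and let it swing.

Call:
move_arm(
  steps=[
    [[0,0,-0.01],0],
    [[0,0,-0.01],0],
    [[0,0,-0.012],0],
    [[0,0,-0.008],0],
    [[0,0,-0.012],0],
    [[0,0,-0.012],0],
  ],
  squeeze=3,
)

```text
time_s: 8.6
tool_pos: [0.6612, -0.2839, 0.1061]
tool_rot: [-180.0, 0.0, 105.2]
force: [0.2, 0.1, -1.5]
grip_width: 0.0619
```

```bash
python3 tilt.py | awk 'NR%3==0'
```

```text
z 0.021 n 22 a med -17.9 min -20.5 max -10.7 mm
z 0.039 n 23 a med -8.2 min -13.3 max -4.0 mm
z 0.057 n 23 a med -2.4 min -7.6 max 3.9 mm
z 0.075 n 29 a med 5.4 min 2.0 max 11.0 mm
z 0.093 n 30 a med 14.0 min 8.7 max 17.6 mm
z 0.111 n 25 a med 21.0 min 16.5 max 24.8 mm
z 0.129 n 66 a med -3.4 min -16.3 max 12.0 mm
```

Call:
move_arm(
  steps=[
    [[0,0,0.005],0],
    [[0,0,0.0105],0],
    [[-0.006,0,0.0105],0],
    [[-0.012,0,0.0105],0],
    [[-0.018,0,0.0105],0],
    [[-0.024,0,0.0105],0],
    [[-0.03,0,0.011],0],
    [[-0.036,0,0.0115],0],
    [[-0.042,0,0.0125],0],
    [[-0.046,0,0.013],0],
    [[-0.046,0,0.013],0],
    [[-0.046,0,0.013],0],
  ],
)

```text
time_s: 10.15
tool_pos: [0.6733, -0.328, 0.0931]
tool_rot: [-180.0, 0.0, 105.2]
force: [0.5, 0.5, 2.3]
grip_width: 0.062
```

```bash
python3 tilt.py | awk 'NR%2==0'
```

```text
z 0.015 n 36 a med 22.4 min 15.7 max 28.0 mm
z 0.027 n 30 a med 21.2 min 11.9 max 28.9 mm
z 0.039 n 40 a med 20.8 min 14.6 max 28.0 mm
z 0.051 n 32 a med 20.5 min 14.7 max 28.5 mm
z 0.063 n 34 a med 19.8 min 11.9 max 29.2 mm
z 0.075 n 38 a med 19.2 min 10.0 max 29.9 mm
z 0.087 n 31 a med 19.8 min 13.4 max 28.6 mm
z 0.099 n 40 a med 18.5 min 12.5 max 26.4 mm
z 0.111 n 38 a med 18.8 min 13.3 max 27.5 mm
z 0.123 n 117 a med 4.3 min -22.2 max 26.4 mm
```

It now stands within about 2° of vertical with light contact. Releasing.

Call:
move_arm(
  steps=[
    [[0,0,0],0],
    [[0,0,0],0],
    [[0,0,0],0],
    [[0,0,0],0],
    [[0,0,-0.02],0],
    [[0,0,-0.05],0],
    [[0,0,-0.09],0],
    [[0,0,-0.09],0.3],
    [[0,0,-0.09],0.6],
    [[0,0,-0.09],0.9],
    [[0,0,-0.09],1.2],
    [[0,0,-0.09],1.571],
    [[0,0,-0.09],1.571],
    [[0,0,-0.09],1.571],
    [[0,0,-0.09],1.571],
    [[0,0,-0.09],1.571],
    [[0,0,-0.09],1.571],
  ],
  hand=-1,
)

```text
time_s: 12.32
tool_pos: [0.6738, -0.3279, 0.1848]
tool_rot: [179.9, -0.1, 15.2]
force: [0.6, 0.4, 0.2]
grip_width: 0.0869
```

Run:
```python
from h import *
s=env.get_obs(); print(s['tool_pos'],s['tool_rot'],s['qpos'])
im,P=cam('side'); save('s2.png',cv2.resize(im[100:280,240:440],(667,600)))
for n in ('side','top','wrist'):
    if n!='side': im,P=cam(n)
    m=(P[...,0]>.58)&(P[...,0]<.78)&(P[...,1]>-.4)&(P[...,1]<-.24)&(P[...,2]>.112)&(P[...,2]<.127)
    p=P[m]; 
    if len(p)>20:
        print(n,len(p),cv2.minAreaRect((p[:,:2]*1000).astype(np.float32)),np.median(p[:,2]))
```

```text
[ 0.67381324 -0.32786523  0.18476383] [ 1.79934851e+02 -8.10311788e-02  1.52499038e+01] [ 31.06655728  32.1793674  -11.1741427   69.48635512   6.04335674
  78.78312947 -54.34418118]
side 252 ((673.3690795898438, -321.70794677734375), (61.771690368652344, 44.891780853271484), 14.131747245788574) 0.1211785526397941
top 219 ((649.7867431640625, -330.1519470214844), (15.320796012878418, 39.92915344238281), 13.08166790008545) 0.11947105479129638
wrist 5150 ((671.1370239257812, -324.37054443359375), (62.28302764892578, 38.03590393066406), 15.030631065368652) 0.11942219708471893
```

View pics/s2.png

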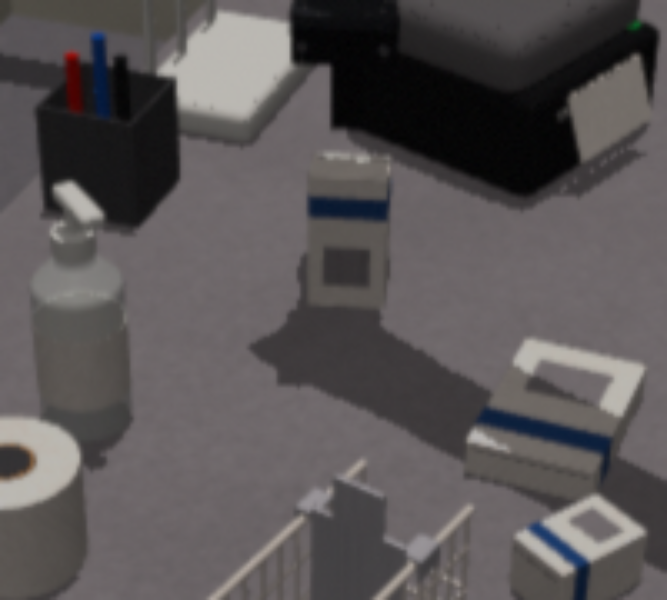

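The carton stands cleanly at (347,230) in the crop. Regripping it on the broad faces.

Call:
move_arm(
  steps=[
    [[-0.0017,-0.0041,0.0],0],
    [[-0.0017,-0.0041,0.01],0],
    [[-0.0017,-0.0041,0.03],0],
    [[-0.0017,-0.0041,0.05],0],
    [[-0.0017,-0.0041,0.07],0],
    [[-0.0017,-0.0041,0.082],0],
    [[-0.0017,-0.0041,0.082],0],
    [[-0.0017,-0.0041,0.082],0],
  ],
)

```text
time_s: 13.48
tool_pos: [0.6711, -0.3248, 0.1019]
tool_rot: [179.9, -0.1, 15.2]
force: [-0.1, -0.9, 0.8]
grip_width: 0.0872
```

Call:
move_arm(
  steps=[
    [[0,0,0],0],
    [[0,0,0],0],
    [[0,0,0],0],
    [[0,0,0],0],
    [[0,0,0],0],
    [[0,0,0],0],
    [[0,0,0],0],
    [[0,0,0],0],
    [[0,0,0],0],
    [[0,0,0],0],
  ],
  hand=1,
  squeeze=15,
)

```text
time_s: 14.72
tool_pos: [0.6705, -0.3246, 0.101]
tool_rot: [180.0, 0.0, 15.2]
force: [-0.1, -0.4, 0.1]
grip_width: 0.038
```

Call:
move_arm(
  steps=[
    [[0,0,-0.005],0],
    [[0,0,-0.02],0],
    [[0,0,-0.045],0],
    [[0,0,-0.075],0],
    [[0,0,-0.105],0],
    [[0,0,-0.135],0],
    [[-0.001,-0.02,-0.16],0],
    [[-0.002,-0.05,-0.18],0.03],
    [[-0.003,-0.09,-0.19],0.08],
    [[-0.004,-0.135,-0.19],0.13],
    [[-0.005,-0.18,-0.19],0.18],
    [[-0.006,-0.225,-0.19],0.23],
    [[-0.007,-0.27,-0.19],0.28],
    [[-0.008,-0.315,-0.19],0.33],
    [[-0.009,-0.36,-0.19],0.38],
    [[-0.0095,-0.405,-0.19],0.43],
    [[-0.01,-0.445,-0.19],0.47],
    [[-0.0104,-0.475,-0.19],0.504],
    [[-0.0104,-0.4929,-0.19],0.504],
    [[-0.0104,-0.4929,-0.19],0.504],
  ],
)

```text
time_s: 17.23
tool_pos: [0.5307, 0.15, 0.2915]
tool_rot: [-180.0, -0.0, -13.5]
force: [0.5, -0.0, -1.4]
grip_width: 0.0378
```

Call:
move_arm(
  steps=[
    [[0,0,0],0],
    [[0,0,0],0],
    [[0,0,0],0],
  ],
)

```text
time_s: 17.6
tool_pos: [0.5318, 0.1474, 0.2909]
tool_rot: [180.0, 0.0, -13.8]
force: [-0.1, 0.6, -1.4]
grip_width: 0.0378
```

```bash
cat > bk.py <<'E'
from h import *
B=np.array([.5327,.1541]); t=np.deg2rad(76.3); ey=np.array([np.cos(t),np.sin(t)]); ex=np.array([ey[1],-ey[0]])
def toB(P): return np.stack([(P[...,:2]-B)@ex,(P[...,:2]-B)@ey,P[...,2]],-1)
def rb(n,Q,x,y,z):
    m=(Q[...,0]>x[0])&(Q[...,0]<x[1])&(Q[...,1]>y[0])&(Q[...,1]<y[1])&(Q[...,2]>z[0])&(Q[...,2]<z[1])
    q=Q[m]
    if len(q)<10: print(n,'few',len(q)); return
    r=cv2.minAreaRect((q[:,:2]*1000).astype(np.float32)); print(n,len(q),np.round(r[0],1),np.round(r[1],1),round(r[2],1),'pct y',np.percentile(q[:,1]*1000,[2,50,98]).round(1),'pct x',np.percentile(q[:,0]*1000,[2,50,98]).round(1),'z',np.median(q[:,2]).round(4))
E
python3 - <<'E'
from bk import *
s=env.get_obs(); g=np.array(s['tool_pos']); print(s['time_s'],g,s['tool_rot'],s['qpos'][6],'tcp in basket',toB(g))
for n in('wrist','top','side'):
    im,P=cam(n); Q=toB(P); save('i_%s.png'%n,im)
    rb(n+' tops',Q,(-.03,.03),(.03,.128),(.1235,.135)); rb(n+' tab',Q,(-.03,.03),(-.1,-.04),(.134,.165))
    rb(n+' rims',Q,(-.07,.07),(-.16,.16),(.105,.1235)); rb(n+' wall',Q,(-.03,.03),(.126,.15),(.118,.1235))
E
```

```text
17.6 [0.53181735 0.14742452 0.29087064] [ 1.79982627e+02  1.51413171e-02 -1.38008436e+01] -124.13773891946927 tcp in basket [ 0.00072347 -0.0066946   0.29087064]
wrist tops 5080 [-0.1 88.1] [59.8 79.6] 0.0 pct y [ 49.7  89.3 125.7] pct x [-28.5   1.1  28.5] z 0.1274
wrist tab 375 [ -2.  -67.9] [35.9  4.4] 0.0 pct y [-69.8 -66.4 -65.9] pct x [-18.9  -0.8  15.7] z 0.1539
wrist rims 4459 [-2.9 -0.6] [ 92.4 268.4] 0.5 pct y [-127.6   18.5  131.9] pct x [-44.9  29.5  41.8] z 0.1145
wrist wall 226 [-1.000e-01  1.314e+02] [ 4.5 59.6] 88.8 pct y [129.3 131.1 133. ] pct x [-28.8   3.1  29.2] z 0.1223
top tops few 0
top tab 15 [-15.2 -67.6] [5.6 3.4] 9.0 pct y [-69.5 -67.8 -65.9] pct x [-18.  -16.1 -12.7] z 0.1541
top rims 349 [ -1.4 -84.1] [ 89.2 102.4] 1.1 pct y [-133.   -95.8  -35.2] pct x [-45.  -34.5  42.1] z 0.1152
top wall few 0
side tops 1011 [ 0.  88.5] [78.7 59.9] 90.0 pct y [ 51.7  89.3 127. ] pct x [-29.3  -1.4  28.9] z 0.1292
side tab 110 [ -4.6 -66. ] [28.9  9.3] 2.7 pct y [-70.4 -65.9 -62.1] pct x [-18.6  -8.2   7.8] z 0.1447
side rims 1276 [-0.9  1.8] [ 93.5 271.1] 0.3 pct y [-121.5   45.9  135.1] pct x [-44.9 -28.9  41.3] z 0.1154
side wall 89 [ -0.2 131.6] [10.2 59.3] 87.9 pct y [126.5 132.9 135.9] pct x [-28.4   0.2  28.6] z 0.1214
```

View pics/i_wrist.png

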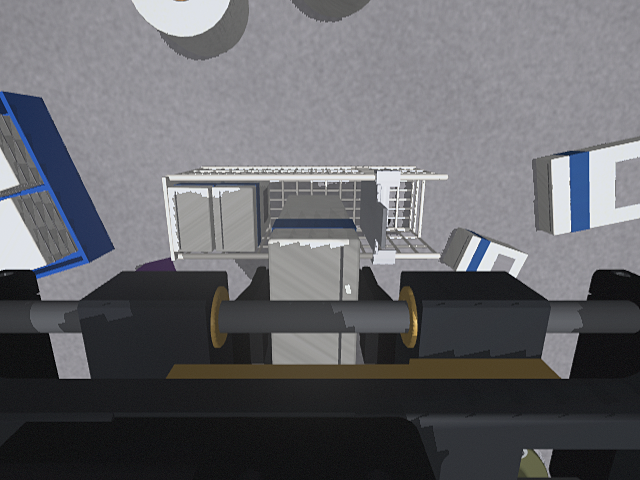

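The wrist view shows the held carton at (315,300) over the gap, with the packed pair at (215,215) and the stop at (380,215). The rims put the basket centre about 2 mm to -x, so I shift and lower slowly.

Call:
move_arm(
  steps=[
    [[-0.0025,0,0.015],0],
    [[-0.0025,0,0.03],0],
    [[-0.0025,0,0.045],0],
    [[-0.0025,0,0.058],0],
    [[-0.0025,0,0.07],0],
    [[-0.0025,0,0.082],0],
    [[-0.0025,0,0.094],0],
    [[-0.0025,0,0.106],0],
    [[-0.0025,0,0.118],0],
    [[-0.0025,0,0.13],0],
    [[-0.0025,0,0.142],0],
    [[-0.0025,0,0.154],0],
    [[-0.0025,0,0.164],0],
    [[-0.0025,0,0.171],0],
    [[-0.0025,0,0.176],0],
    [[-0.0025,0,0.176],0],
  ],
)

```text
time_s: 19.75
tool_pos: [0.529, 0.149, 0.1147]
tool_rot: [180.0, 0.0, -13.7]
force: [0.6, -0.6, -1.4]
grip_width: 0.0377
```

Call:
move_arm(
  steps=[
    [[0,0,0.001],0],
    [[0,0,0.002],0],
    [[0,0,0.003],0],
    [[0,0,0.004],0],
    [[0,0,0.005],0],
    [[0,0,0.005],0],
  ],
)

```text
time_s: 20.5
tool_pos: [0.529, 0.149, 0.1099]
tool_rot: [180.0, 0.0, -13.7]
force: [-0.4, 0.8, -0.6]
grip_width: 0.0379
```

Call:
move_arm(
  steps=[
    [[0,0,0.0005],0],
    [[0,0,0.0005],0],
  ],
)

```text
time_s: 20.75
tool_pos: [0.5291, 0.149, 0.1095]
tool_rot: [180.0, 0.0, -13.7]
force: [-0.2, 0.1, -1.8]
grip_width: 0.0378
```

Call:
move_arm(
  steps=[
    [[0,0,0],0],
    [[0,0,0],0],
    [[0,0,0],0],
    [[0,0,0],0],
  ],
  hand=-0.13,
)

```text
time_s: 21.25
tool_pos: [0.5291, 0.1491, 0.1096]
tool_rot: [180.0, -0.0, -13.7]
force: [0.5, -0.6, 0.9]
grip_width: 0.0493
```

Call:
move_arm(
  steps=[
    [[0,0,-0.01],0],
    [[0,0,-0.03],0],
    [[0,0,-0.06],0],
    [[0,0,-0.1],0],
    [[0,0,-0.14],0],
    [[0,0.03,-0.14],0],
    [[0,0.07,-0.14],0],
    [[0,0.087,-0.14],0],
    [[0,0.087,-0.14],0],
    [[0,0.087,-0.14],0],
  ],
)

```text
time_s: 22.5
tool_pos: [0.5086, 0.0664, 0.2497]
tool_rot: [-179.9, -0.0, -13.6]
force: [0.1, 0.3, -0.5]
grip_width: 0.0492
```

Call:
move_arm(
  steps=[
    [[0,0,0.0],0],
    [[0,0,0.0],0],
    [[0,0,0.0],0],
    [[0,0,0.0],0],
    [[0,0,0.0],0],
  ],
  hand=1,
  squeeze=10,
)

```text
time_s: 23.12
tool_pos: [0.5085, 0.0645, 0.2495]
tool_rot: [180.0, 0.0, -13.7]
force: [0.3, -0.4, 0.0]
grip_width: 0.0072
```

Run:
```python
from bk import *
s=env.get_obs(); g=np.array(s['tool_pos']); print(s['time_s'],g,'tcp in basket',toB(g),s['grip_width'])
for n in('wrist','side'):
    im,P=cam(n); Q=toB(P); save('j_%s.png'%n,im)
    rb(n+' packed',Q,(-.034,.034),(.04,.128),(.1235,.135)); rb(n+' carton',Q,(-.034,.034),(-.055,.04),(.1235,.135)); rb(n+' tab',Q,(-.03,.03),(-.1,-.04),(.134,.165))
```

```text
23.125 [0.50849046 0.06453593 0.2495201 ] tcp in basket [-0.00230857 -0.09274963  0.2495201 ] 0.007249428579964751
wrist packed 7059 [-1.2 87.5] [62.2 80.5] 0.0 pct y [ 49.1  89.  125.5] pct x [-30.8   0.4  29. ] z 0.1273
wrist carton 3410 [-1.4 -6.6] [38.3 62. ] 89.8 pct y [-25.3  -7.2  11.4] pct x [-30.8   0.3  28.5] z 0.1274
wrist tab 377 [ -2.2 -68.2] [ 4.1 36.5] 89.7 pct y [-70.2 -69.  -66.3] pct x [-18.9  -0.   15.8] z 0.1547
side packed 1050 [ 0.7 87.6] [80.7 64.3] 89.8 pct y [ 51.5  89.9 126.8] pct x [-29.9  -0.9  30.5] z 0.1292
side carton 482 [ 0.6 -4.3] [42.1 64.3] 89.9 pct y [-23.2  -2.5  14.7] pct x [-30.   -1.1  30.2] z 0.1294
side tab 160 [ -0.5 -65.6] [37.9  9.5] 2.7 pct y [-69.6 -65.8 -62.7] pct x [-17.5  -0.8  17.3] z 0.1477
```

View pics/j_wrist.png

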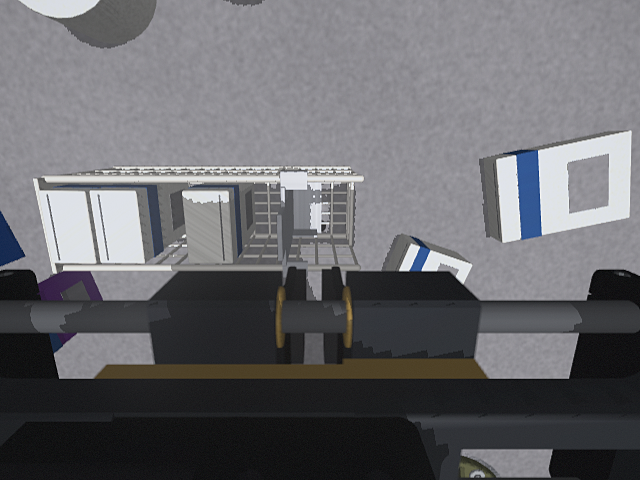

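The carton stands square in the gap at (208,225). The stop tab is at (293,180), with the fingers behind it. I'll lower, then push the stop.

Call:
move_arm(
  steps=[
    [[0,0,0.03],0],
    [[0,0,0.06],0],
    [[0,0,0.09],0],
    [[0,0,0.105],0],
    [[0,0,0.1075],0],
    [[0,0,0.1075],0],
    [[0,0,0.1075],0],
  ],
)

```text
time_s: 24.1
tool_pos: [0.5093, 0.0647, 0.1432]
tool_rot: [-180.0, -0.1, -13.7]
force: [0.4, 0.3, -0.2]
grip_width: 0.0002
```

Call:
move_arm(
  steps=[
    [[0,-0.003,0],0],
    [[0,-0.006,0],0],
    [[0,-0.009,0],0],
    [[0,-0.012,0],0],
    [[0,-0.016,0],0],
    [[0,-0.02,0],0],
    [[0,-0.024,0],0],
    [[0,-0.028,0],0],
    [[0,-0.032,0],0],
    [[0,-0.036,0],0],
    [[0,-0.04,0],0],
    [[0,-0.044,0],0],
    [[0,-0.048,0],0],
    [[0,-0.052,0],0],
    [[0,-0.056,0],0],
    [[0,-0.06,0],0],
    [[0,-0.064,0],0],
    [[0,-0.068,0],0],
    [[0,-0.071,0],0],
    [[0,-0.074,0],0],
  ],
)

```text
time_s: 26.6
tool_pos: [0.526, 0.1366, 0.142]
tool_rot: [180.0, 0.0, -13.7]
force: [-0.4, -3.8, 0.8]
grip_width: 0.0004
```

```bash
cat > chk.py <<'E'
from bk import *
s=env.get_obs(); g=np.array(s['tool_pos']); print(s['time_s'],'tcp in basket',toB(g),s['grip_width'],s['force'],'F along row',s['force'][:2]@ey)
for n in('wrist','side'):
    im,P=cam(n); Q=toB(P); save('k_%s.png'%n,im)
    rb(n+' cartons',Q,(-.034,.034),(-.055,.128),(.1235,.132)); rb(n+' tab',Q,(-.03,.03),(-.1,.03),(.1345,.157))
    rb(n+' wall',Q,(-.03,.03),(.126,.15),(.118,.1235))
E
python3 chk.py
```

```text
26.6 tcp in basket [-0.00231943 -0.01859879  0.14197712] 0.0004323081873785943 [-0.43028372 -3.81730211  0.81941465] F along row -3.8106041042584384
wrist cartons 15941 [ 8.  58.9] [ 45.1 137.8] 0.3 pct y [ -3.6  74.7 124.3] pct x [-12.2  12.6  29.5] z 0.1273
wrist tab 911 [  8.1 -14.8] [22.6 16.1] 54.3 pct y [-27.3 -17.2  -6.6] pct x [-0.7  7.4 16. ] z 0.1458
wrist wall 181 [ 16.3 132. ] [ 6.6 28.6] 79.3 pct y [128.9 131.8 133.3] pct x [ 2.4 19.3 29.8] z 0.1223
side cartons 1514 [ 1.1 60.1] [136.2  67.1] 88.9 pct y [ -3.1  71.5 126.3] pct x [-30.2  -1.5  30.6] z 0.1291
side tab 142 [-7.5 -9.8] [30.1 22.8] 42.9 pct y [-25.2  -5.7  -2.7] pct x [-17.6  -8.1   9. ] z 0.147
side wall 81 [  0.3 131.2] [10.4 58.2] 90.0 pct y [126.7 133.1 136. ] pct x [-28.3   0.4  26.6] z 0.1217
```

Call:
move_arm(
  steps=[
    [[0,-0.002,0],0],
    [[0,-0.004,0],0],
    [[0,-0.006,0],0],
    [[0,-0.008,0],0],
    [[0,-0.0095,0],0],
    [[0,-0.011,0],0],
  ],
)

```text
time_s: 27.45
tool_pos: [0.5286, 0.1472, 0.142]
tool_rot: [180.0, 0.0, -13.7]
force: [-1.2, -3.7, 0.0]
grip_width: 0.0004
```

Call:
move_arm(
  steps=[
    [[0,-0.001,0],0],
    [[0,-0.002,0],0],
  ],
)

```text
time_s: 27.7
tool_pos: [0.5291, 0.1491, 0.142]
tool_rot: [180.0, 0.0, -13.7]
force: [-1.0, -3.4, 1.2]
grip_width: 0.0004
```

Call:
move_arm(
  steps=[
    [[0,-0.0007,0],0],
    [[0,-0.001,0],0],
  ],
)

```text
time_s: 27.95
tool_pos: [0.5293, 0.1501, 0.142]
tool_rot: [180.0, 0.0, -13.7]
force: [-0.8, -2.8, -0.3]
grip_width: 0.0007
```

Call:
move_arm(
  steps=[
    [[0,-0.0007,0],0],
    [[0,-0.001,0],0],
  ],
)

```text
time_s: 28.2
tool_pos: [0.5295, 0.1511, 0.142]
tool_rot: [180.0, 0.0, -13.7]
force: [-0.6, -3.8, 0.6]
grip_width: 0.0004
```

Call:
move_arm(
  steps=[
    [[0,-0.0005,0],0],
    [[0,-0.001,0],0],
  ],
)

```text
time_s: 28.45
tool_pos: [0.5298, 0.152, 0.142]
tool_rot: [180.0, 0.0, -13.7]
force: [-0.8, -3.4, 0.6]
grip_width: 0.0005
```

```bash
python3 chk.py
```

```text
28.45 tcp in basket [-0.00231945 -0.00275381  0.14198316] 0.00046067315287747423 [-0.82701467 -3.43154149  0.5972405 ] F along row -3.5297797322830977
wrist cartons 15099 [ 7.9 66.9] [ 45.6 122.3] 0.7 pct y [ 11.8  77.6 125.1] pct x [-11.9  13.4  29.5] z 0.1273
wrist tab 897 [8.3 1. ] [22.6 15.6] 53.2 pct y [-11.4  -1.3   9.3] pct x [-0.4  7.5 16. ] z 0.1459
wrist wall 321 [  6.9 132.3] [ 5.2 46.4] 87.0 pct y [129.4 131.8 133.4] pct x [-14.7  11.8  29.7] z 0.1223
side cartons 1491 [ 0.9 67.2] [121.8  64.9] 89.6 pct y [ 11.6  72.5 126.6] pct x [-30.1  -1.7  30.4] z 0.1291
side tab 141 [-7.9  5.7] [30.8 23.5] 48.9 pct y [-10.9  10.   13.1] pct x [-17.9  -8.7   8.8] z 0.1466
side wall 73 [  0.3 131.1] [ 9.5 57.6] 89.5 pct y [126.6 133.5 135.3] pct x [-28.3  -2.4  28.7] z 0.1212
```

Call:
move_arm(
  steps=[
    [[0,-0.0005,0],0],
    [[0,-0.001,0],0],
    [[0,-0.001,0],0],
  ],
)

```text
time_s: 28.92
tool_pos: [0.53, 0.1527, 0.142]
tool_rot: [180.0, 0.0, -13.7]
force: [-0.8, -3.9, 1.1]
grip_width: 0.0006
```

Call:
move_arm(
  steps=[
    [[0,-0.0005,0],0],
    [[0,-0.001,0],0],
    [[0,-0.001,0],0],
  ],
)

```text
time_s: 29.3
tool_pos: [0.5302, 0.1536, 0.142]
tool_rot: [180.0, 0.0, -13.7]
force: [-1.5, -4.9, 0.2]
grip_width: 0.0006
```

Call:
move_arm(
  steps=[
    [[0,-0.0005,0],0],
    [[0,-0.0005,0],0],
  ],
)

```text
time_s: 29.55
tool_pos: [0.5303, 0.154, 0.142]
tool_rot: [180.0, 0.0, -13.7]
force: [-1.4, -4.4, 1.0]
grip_width: 0.0006
```

Call:
move_arm(
  steps=[
    [[0,-0.0005,0],0],
    [[0,-0.0005,0],0],
  ],
)

```text
time_s: 29.8
tool_pos: [0.5304, 0.1545, 0.142]
tool_rot: [180.0, 0.0, -13.7]
force: [-2.2, -4.9, 0.8]
grip_width: 0.0004
```

Call:
move_arm(
  steps=[
    [[0,-0.0005,0],0],
    [[0,-0.0005,0],0],
  ],
)

```text
time_s: 30.05
tool_pos: [0.5305, 0.155, 0.1419]
tool_rot: [180.0, 0.0, -13.7]
force: [-2.1, -5.3, 1.3]
grip_width: 0.0004
```

Call:
move_arm(
  steps=[
    [[0,-0.0005,0],0],
    [[0,-0.0005,0],0],
  ],
)

```text
time_s: 30.3
tool_pos: [0.5306, 0.1554, 0.142]
tool_rot: [180.0, 0.0, -13.7]
force: [-2.5, -4.9, 0.5]
grip_width: 0.0007
```

Call:
move_arm(
  steps=[
    [[0,-0.0005,0],0],
    [[0,-0.0005,0],0],
  ],
)

```text
time_s: 30.55
tool_pos: [0.5306, 0.1555, 0.1419]
tool_rot: [179.9, 0.0, -13.7]
force: [-2.6, -5.1, 0.7]
grip_width: 0.0005
```

Call:
move_arm(
  steps=[
    [[0,-0.0005,0],0],
    [[0,-0.001,0],0],
  ],
)

```text
time_s: 30.8
tool_pos: [0.5308, 0.1562, 0.1419]
tool_rot: [179.9, 0.0, -13.7]
force: [-2.7, -5.6, 2.6]
grip_width: 0.0006
```

Call:
move_arm(
  steps=[
    [[0,-0.0005,0],0],
    [[0,-0.0005,0],0],
  ],
)

```text
time_s: 31.05
tool_pos: [0.5309, 0.1564, 0.142]
tool_rot: [179.9, 0.0, -13.7]
force: [-3.3, -6.7, 1.6]
grip_width: 0.0005
```

Call:
move_arm(
  steps=[
    [[0,0.003,0],0],
    [[0,0.012,0],0],
    [[0,0.02,-0.01],0],
    [[0,0.03,-0.04],0],
    [[0,0.06,-0.09],0],
    [[0,0.09,-0.11],0],
    [[0,0.09,-0.11],0],
    [[0,0.09,-0.11],0],
  ],
)

```text
time_s: 32.05
tool_pos: [0.5098, 0.0711, 0.2521]
tool_rot: [-180.0, -0.0, -13.7]
force: [-0.3, 0.3, 0.1]
grip_width: 0.0004
```

```bash
python3 chk.py
python3 - <<'E'
from bk import *
for n in('wrist','top'):
    im,P=cam(n);Q=toB(P); rb(n+' tops',Q,(-.034,.034),(-.0,.127),(.1253,.131)); 
    for y0 in(): pass
    m=(abs(Q[...,0])<.03)&(Q[...,1]>0)&(Q[...,1]<.135)&(Q[...,2]>.12)&(Q[...,2]<.135)
    h,e=np.histogram(Q[m][:,1],bins=np.arange(0,.137,.002)); print(h)
    if n=='wrist': save('z.png',cv2.resize(im[130:300,0:300],(800,453)))
E
```

```text
32.05 tcp in basket [-0.00261767 -0.08606864  0.25207888] 0.0004106414664870795 [-0.2779578   0.25137791  0.08573555] F along row 0.17839497676809982
wrist cartons 9532 [-0.9 68.8] [118.4  64.7] 89.8 pct y [ 12.1  72.6 125.3] pct x [-30.6   1.1  28.6] z 0.1273
wrist tab 677 [-2. 12.] [ 4.7 35.9] 89.7 pct y [ 9.8 10.5 13.8] pct x [-19.1  -1.1  15.6] z 0.1504
wrist wall 116 [  0.3 132.5] [ 5.  59.6] 87.0 pct y [129.2 132.2 133.5] pct x [-27.7   4.   29.8] z 0.1222
side cartons 1461 [-0.1 69.6] [117.  66.] 89.3 pct y [ 15.6  74.6 126.7] pct x [-30.2  -1.4  30.8] z 0.1292
side tab 149 [ 0.3 14.9] [ 7.3 36.7] 87.2 pct y [12.4 15.  17.3] pct x [-17.5  -0.3  17.4] z 0.1466
side wall 75 [ -0.2 131.6] [ 9.5 58.9] 88.9 pct y [126.8 132.5 135.7] pct x [-28.5   2.   28.7] z 0.121
wrist tops 9427 [-1.4 68.4] [ 61.9 117.4] 0.2 pct y [ 16.   73.3 124.7] pct x [-30.9   0.7  28.5] z 0.1273
[  0   0   0   0  33 337  63 107  61  61  60  58 111 174 176 159 186 173
 168 176 169 176 174 167 171 150 205 165 176 177 170 172 169 174 178 166
 182 163 174 178 181 166 173 166 147 207 178 170 167 179 163 186 169 174
 167 185 172 161 170 190 165 169 171 132  14  57  57   0]
top tops 1638 [ 0.6 68.6] [116.6  63.5] 88.8 pct y [ 22.5  87.9 125.4] pct x [-29.2  -2.2  30.6] z 0.1279
[ 0  0  0  0  0  3  5 12  9 11  8  9  7  7  5  7  7  6  7  7  6  8  8  9
  7  7 12 25 48 47 45 43 44 42 50 46 48 42 45 43 45 43 50 43 44 44 46 44
 44 49 41 47 40 48 46 48 46 40 50 43 45 47 46 42 14 42 28  2]
```

View pics/z.png

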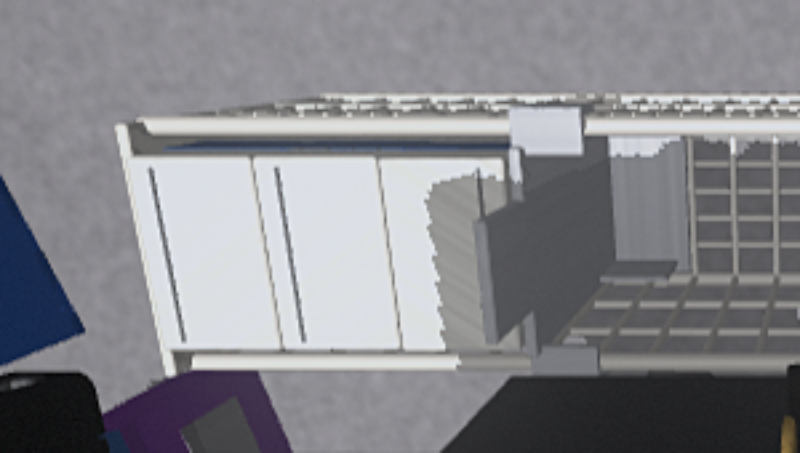

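The row looks snug (carton tops at (200,255), (320,255), (430,265), stop at (505,240)), but the tab reads j≈0.0985–0.100, with little margin. There is plenty of time, so I'll go back and push until the force clearly rises.

Call:
move_arm(
  steps=[
    [[0,-0.03,0.02],0],
    [[0,-0.06,0.07],0],
    [[0,-0.07,0.1],0],
    [[0,-0.078,0.11],0],
    [[0,-0.084,0.11],0],
    [[0,-0.088,0.11],0],
    [[0,-0.09,0.11],0],
    [[0,-0.09,0.11],0],
    [[0,-0.09,0.11],0],
  ],
)

```text
time_s: 33.38
tool_pos: [0.5319, 0.1564, 0.1433]
tool_rot: [179.9, -0.1, -13.8]
force: [-2.6, -3.9, 5.7]
grip_width: 0.0003
```

Call:
move_arm(
  steps=[
    [[0,-0.0005,0],0],
    [[0,-0.001,0],0],
    [[0,-0.001,0],0],
  ],
)

```text
time_s: 33.75
tool_pos: [0.5319, 0.1564, 0.1433]
tool_rot: [179.8, -0.1, -13.8]
force: [-3.4, -6.9, 6.5]
grip_width: 0.0008
```

Call:
move_arm(
  steps=[
    [[0,-0.0005,0],0],
    [[0,-0.001,0],0],
    [[0,-0.001,0],0],
  ],
)

```text
time_s: 34.12
tool_pos: [0.5321, 0.1574, 0.1433]
tool_rot: [179.9, -0.1, -13.8]
force: [-2.9, -4.9, 6.5]
grip_width: 0.0006
```

Call:
move_arm(
  steps=[
    [[0,-0.0005,0],0],
    [[0,-0.001,0],0],
    [[0,-0.001,0],0],
  ],
)

```text
time_s: 34.5
tool_pos: [0.5321, 0.1574, 0.1433]
tool_rot: [179.8, -0.1, -13.9]
force: [-4.2, -9.1, 9.0]
grip_width: 0.0002
```

Call:
move_arm(
  steps=[
    [[0,-0.0005,0],0],
    [[0,-0.001,0],0],
    [[0,-0.001,0],0],
  ],
)

```text
time_s: 34.88
tool_pos: [0.5321, 0.1574, 0.1433]
tool_rot: [179.7, -0.0, -13.9]
force: [-5.4, -9.7, 9.5]
grip_width: 0.0006
```

The position no longer advances and the force has risen to about 11 N, so the row is snug. Backing off to check.

Call:
move_arm(
  steps=[
    [[0,0.004,0],0],
    [[0,0.014,0],0],
    [[0,0.024,-0.01],0],
    [[0,0.034,-0.04],0],
    [[0,0.064,-0.09],0],
    [[0,0.095,-0.11],0],
    [[0,0.095,-0.13],0],
    [[0,0.095,-0.13],0],
    [[0,0.095,-0.13],0],
  ],
)

```text
time_s: 36.0
tool_pos: [0.5093, 0.0697, 0.2714]
tool_rot: [180.0, 0.0, -13.7]
force: [0.7, 0.2, -0.9]
grip_width: 0.0002
```

```bash
python3 chk.py
python3 - <<'E'
from bk import *
im,P=cam('side'); save('z2.png',cv2.resize(im[230:370,250:400],(643,600)))
E
```

```text
36.0 tcp in basket [-0.0027967  -0.08750907  0.27138457] 0.00019283938134478267 [ 0.68051634  0.22762212 -0.86531481] F along row 0.3823182981571526
wrist cartons 8501 [-1.4 69.3] [117.3  65. ] 90.0 pct y [ 13.9  73.5 125.8] pct x [-30.9   0.8  28.8] z 0.1274
wrist tab 576 [-2.1 12.9] [36.   4.5] 0.1 pct y [10.8 11.4 14.7] pct x [-18.9  -0.9  15.6] z 0.1506
wrist wall 49 [  1.2 132.8] [ 5.5 57.3] 85.1 pct y [128.8 132.5 133.3] pct x [-26.8   8.4  29.8] z 0.1222
side cartons 1430 [ 0.6 66. ] [124.3  65.6] 88.7 pct y [ 16.7  74.2 125.7] pct x [-30.2  -1.4  30.6] z 0.1292
side tab 153 [-0.4 15.3] [ 9.3 37. ] 89.3 pct y [12.4 15.6 18.7] pct x [-17.6  -1.5  16.7] z 0.1471
side wall 72 [-1.000e-01  1.315e+02] [58.1  8.8] 2.7 pct y [127.6 133.1 135.5] pct x [-28.5   0.5  28.2] z 0.1216
```

View pics/z2.png

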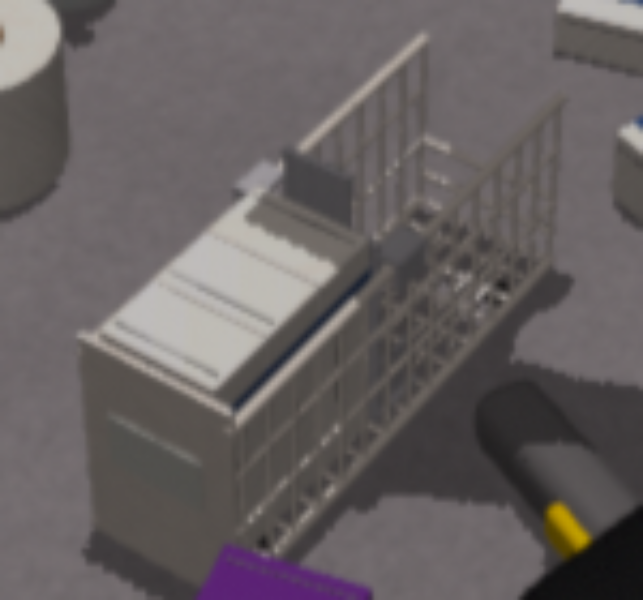

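The side view shows all three cartons upright and level against the end wall, with the stop at (320,190) touching them and the arm clear.

```bash
python3 -c "
from cell import env
print(env.get_obs()['time_s']); print(env.sign_off())"
```

```text
36.15
the job is handed in; nothing more can be done
None
```

The loose carton is in the basket with the other two, the stop is up against the row, and I handed the job in at 36 s with the arm clear. No verdict was reported.

- **How it went:** I tipped the carton up by one end and stood it on the bench. I then regripped it by its broad faces, lowered it into the gap and pushed the stop from behind by its tab. The first tip-up stalled at about 46° because the pads held the carton. Easing the grip to 3 N and tipping it the rest of the way against the bench stood it upright.
- **Stop:** After the first push I wasn't sure the row was snug, so I pushed again. It moved about 1 mm more, then stopped advancing while the force rose to about 11 N, well under the 50 N limit.
- **Last checks:** The three carton tops are level and aligned to within about 1°, against the end wall.
- **Disagreement:** The wrist camera reads the stop at about 0.100 and the side camera about 0.102. Both are above the required 0.097, and the gap between them is within the 2 mm calibration error.
- **Not checked:** I did not re-measure the other things on the bench at the end. The arm showed no sign of touching any of them.

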